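Put the whiteboard markers away by colour

TASK

Put away the four whiteboard markers that lie on the front right part of the desk: lay each one in the tray of its own cap's colour, lying flat on the tray's floor with both ends inside, either way round. Leave the two ballpoint pens that lie among them where they are.

Things in the scene. Friction and masses are not known exactly. Their poses are not given: they have to be found in the camera images.
- marker_red: whiteboard marker, white barrel, red cap, 132 mm long, about 16 mm thick, 18 g, lying flat (solid for gripping: 12 mm wide and 15 mm high; does not roll). Origin: middle of its length, on its underside; z up; length along y: grip across x. Tall books stand 0.75 m ahead of the base: draw back before turning the gripper. The red marker far back beside the pen pot is not meant
- marker_blue: whiteboard marker, white barrel, blue cap, 138 mm long, about 13 mm thick, 18 g, lying flat (solid for gripping: 10 mm wide and 13 mm high; does not roll). Origin: middle of its length, on its underside; z up; length along y: grip across x. Tall books stand 0.75 m ahead of the base: draw back before turning the gripper
- marker_green: whiteboard marker, white barrel, green cap, 132 mm long, about 16 mm thick, 18 g, lying flat (solid for gripping: 12 mm wide and 15 mm high; does not roll). Origin: middle of its length, on its underside; z up; length along y: grip across x. Tall books stand 0.75 m ahead of the base: draw back before turning the gripper
- marker_black: whiteboard marker, white barrel, black cap, 132 mm long, about 16 mm thick, 18 g, lying flat (solid for gripping: 12 mm wide and 15 mm high; does not roll). Origin: middle of its length, on its underside; z up; length along y: grip across x. Tall books stand 0.75 m ahead of the base: draw back before turning the gripper
- tray_red: a shallow open red plastic tray, fixed to the desk, long enough for one marker: outside 72 mm (its x) by 162 mm (its y, the long way) by 11 mm high, walls and floor 3 mm thick, so inside 66 by 156 mm and 8 mm deep. Origin: centre of its underside, on the desk top; z up
- tray_blue: a shallow open blue plastic tray, fixed to the desk, long enough for one marker: outside 72 mm (its x) by 162 mm (its y, the long way) by 11 mm high, walls and floor 3 mm thick, so inside 66 by 156 mm and 8 mm deep. Origin: centre of its underside, on the desk top; z up
- tray_green: a shallow open green plastic tray, fixed to the desk, long enough for one marker: outside 72 mm (its x) by 162 mm (its y, the long way) by 11 mm high, walls and floor 3 mm thick, so inside 66 by 156 mm and 8 mm deep. Origin: centre of its underside, on the desk top; z up
- tray_black: a shallow open black plastic tray, fixed to the desk, long enough for one marker: outside 72 mm (its x) by 162 mm (its y, the long way) by 11 mm high, walls and floor 3 mm thick, so inside 66 by 156 mm and 8 mm deep. Origin: centre of its underside, on the desk top; z up
- pen_red: a thin red ballpoint pen (not a marker), 145 mm long along its y axis, 12 mm wide, 9 mm high, 8 g, lying loose among the markers; origin: middle of its underside
- pen_white: a thin white ballpoint pen with green ends (not a marker), 145 mm long along its y axis, 11 mm wide, 9 mm high, 8 g, lying loose among the markers; origin: middle of its underside

How it is judged (in metres and radians):
At the end, for the whole second after the job is handed in: Each marker lies released and at rest on the floor of the tray of its own colour: its middle within 29 mm across and 15 mm along of the tray's centre, its length within 0.5 rad of the tray's, level within 0.04 rad (no end propped on a rim). Both pens are within 2 cm of where they lay (x of marker_red in the frame of tray_red between -0.029 and 0.029 m and y of marker_red in the frame of tray_red between -0.015 and 0.015 m and z of marker_red in the frame of tray_red below 0.022 m and angle between the y axis of marker_red and the y axis of tray_red, either way round below 0.5 rad and angle between marker_red's own y axis and vertical between 1.5308 and 1.6108 rad and linear speed of each of marker_red, marker_blue, marker_green, marker_black below 0.02 m/s and contact force between each of marker_red, marker_blue, marker_green, marker_black and the fingers below 0.05 N and x of marker_blue in the frame of tray_blue between -0.029 and 0.029 m and y of marker_blue in the frame of tray_blue between -0.015 and 0.015 m and z of marker_blue in the frame of tray_blue below 0.022 m and angle between the y axis of marker_blue and the y axis of tray_blue, either way round below 0.5 rad and angle between marker_blue's own y axis and vertical between 1.5308 and 1.6108 rad and x of marker_green in the frame of tray_green between -0.029 and 0.029 m and y of marker_green in the frame of tray_green between -0.015 and 0.015 m and z of marker_green in the frame of tray_green below 0.022 m and angle between the y axis of marker_green and the y axis of tray_green, either way round below 0.5 rad and angle between marker_green's own y axis and vertical between 1.5308 and 1.6108 rad and x of marker_black in the frame of tray_black between -0.029 and 0.029 m and y of marker_black in the frame of tray_black between -0.015 and 0.015 m and z of marker_black in the frame of tray_black below 0.022 m and angle between the y axis of marker_black and the y axis of tray_black, either way round below 0.5 rad and angle between marker_black's own y axis and vertical between 1.5308 and 1.6108 rad); the robot touches nothing.
It fails at once if the red pen is moved more than 2 cm from where it lay (distance of pen_red from where it was at the start of the episode above 0.02 m).
It fails at once if the white pen is moved more than 2 cm from where it lay (distance of pen_white from where it was at the start of the episode above 0.02 m).
It also fails if it takes over 109 s, if anything falls off the work surface, if the arm or the gripper's body presses on something with over 40 N, if the wrist force passes 120 N, or if a joint passes its speed limit or range.

ROBOT

A 6-joint arm with a two-finger parallel gripper is mounted at the origin on a cart in front of the work surface, level with it; the furniture and walls round the work are solid. World frame = base frame: x ahead of the robot, y to its left, z up, the work surface at z = 0. Lengths are in m, angles in degrees, forces in N, time in s.
With the tool pointing down it reaches from about 0.25 to 0.725 m from the base axis. Payload 9.7 kg.
Tool frame: the origin (TCP) lies on the mounting face of the last link; the fingertips stand 173 mm ahead of it and the grasp point (between the pads) lies 155 mm ahead of it; z points along the fingers, y is the line along which they close (so a half turn about z gives the same grasp; the last joint's range is limited). The gripper opens to 85 mm and grips with 20 to 120 N. Pads are 22 mm wide; open, the fingers measure 114 mm over their backs; the gripper's body (76 mm by 85 mm) begins 54 mm behind the grasp point. The pads swing forward as they close: fully open they stand 13 mm farther back than shut.
Start: joints at [69.729, 4.979, 10.078, 95.1, 0, 90], TCP at [0.191, 0.516, 0.405] pointing down, gripper open.
Joint ranges: [-179.16, 179.16], [-48.56, 103.87], [-65.8, 70.77], [-126.05, 130.52], [-82.76, 87.17], [-180, 180]. Speed limits (degrees/s): [127.2, 127.2, 147.25, 180, 180, 180].

INTERFACE

Orientations are given as [roll, pitch, yaw] about the fixed x, y, z axes, in that order (R = Rz(yaw) Ry(pitch) Rx(roll)).
In Python, from workcell import bot, camera, camera_model, outline_of, pinpoint gives the robot as it stands.
- The arm moves only by the tool move_arm, never from a script. Its arguments are lists of equal length, an entry for each row: "jaw": the closure, from 0 (fully open) to 1 (shut); "delta_pos": the shift along the world's x, y, z in m, a list of three; "yaw": the turn about the world's z in rad. In form: {"jaw": [jaw, ...], "delta_pos": [[dx, dy, dz], ...], "yaw": [yaw, ...]}. A call has 1 to 10 rows; each row shifts and turns the commanded pose from where the row before left it; what a row does not reach is not made up. A row lasts 1/12 s, in which the tool goes at most 41.7 mm and 7.16 degrees, less where a joint would pass 70% of its speed; a pose out of reach is approached as far as the arm can. A call with a gripper value outside its range is refused whole. The fingers move at their own pace and stop on an object; "force" is the grip in N (left out, the last holds). Time passes only in rows, so rows that do not move let the fingers close. It gives the time, the measured TCP pose, the force, the opening and the grip force at its end, in the units of the state.
- bot.get_obs(): the state, without advancing time (a new reading comes with each control period).
- camera(name): name is "scene" or "top" or "wrist"; returns the picture (480x640x3 uint8, red, green, blue); there is no depth.
- camera_model(name): a dict with "fx", "fy", "cx", "cy" (pixels), "k1" (the pictures are not rectified: a ray, as slopes to the right and down, at radius r is drawn at 1 + k1 r^2 times it, then the intrinsics apply), "R" (3x3) and "t" (3): a world point X has camera coordinates R X + t. Camera axes: x right, y down, z forward; pixel columns grow to the right and rows downward; lengths in m; the calibration is good to about 2 mm. A picture is of the moment at which its call begins: read the wrist's pose just before it. camera_model takes no time and is no camera call; for the wrist camera it gives the pose at the moment of the call.
- bot.job_done(): hands the job in; it is judged then, once.
Trained networks look in the newest picture that a camera, given by its name, has taken for a name from the list of things; names that differ only in an ending like _2 or _b are one class to them, and where a whole thing is asked for, a point or a joint stands for the part that bears it (a point fixed in the world has none). Each returns a list of dicts, best first, with "confidence" (0 to 1); they miss things now and then, are a little off and sometimes report something else, mostly with a low value. They report only what shows in the picture. A call takes as long as a camera call.
- outline_of(camera, thing): "mask" (480x640 bool, what is visible of it) and "xy" ([column, row] in pixels, amid what is visible of it).
- pinpoint(camera, thing): "xy" ([column, row] in pixels: a listed point, or the origin of a listed thing).
The state is a dict: "time": time; "q": joint angles; "qd": joint speeds; "joint_efforts": joint torques, N m; "ee_pos": TCP position; "tcp_rot": TCP orientation; "wrist_force": force on the tool from outside, world axes, zero at the start; "torque": the same for the moment, N m; "opening": finger opening in m; "grasp_force": force on a finger pad.
Only numpy, scipy, OpenCV 4.12 (cv2) and the standard library are available. Lean on these libraries where they do the work, as an engineer would, in place of code of your own. Each camera call takes 0.05 s, during which the arm holds its last target. There are 200 camera calls.

## Working session

There is one attempt and no reset: what is moved stays moved. The work goes in short steps, Python scripts to look and compute and a tool call to move; the robot and the scene stay as the last step left them, time stands still between calls to the robot, and variables do not carry over. Pictures are saved under pics/ and viewed, at most 14 in all, crops included, and the job is handed in when it is done.

Besides the shell and the picture viewer there is one more tool, called after "Call:" by a JSON object that holds its "op" and its "data". move_arm: Moves the arm, as the interface text tells. Its arguments: {"type":"object","properties":{"jaw":{"type":"array"},"delta_pos":{"type":"array"},"yaw":{"type":"array"},"force":{"type":"number"}},"required":["jaw","delta_pos","yaw"]}

```bash
ls; mkdir -p pics
cat > h.py <<'E'
import numpy as np, cv2
from workcell import bot, camera, camera_model, outline_of, pinpoint
def ray(m,xy):
    d=np.array([(xy[0]-m['cx'])/m['fx'],(xy[1]-m['cy'])/m['fy']]);u=d.copy()
    for _ in range(20): u=d/(1+m['k1']*(u@u))
    R=np.array(m['R']);t=np.array(m['t'])
    return -R.T@t, R.T@np.array([u[0],u[1],1.])
def onz(m,xy,z):
    c,d=ray(m,xy); return c+d*(z-c[2])/d[2]
def tri(a,b):
    A=0;B=0
    for c,d in (a,b):
        d=d/np.linalg.norm(d);P=np.eye(3)-np.outer(d,d);A=A+P;B=B+P@c
    return np.linalg.solve(A,B)
def snap(n,f):
    im=camera(n); cv2.imwrite('pics/'+f,np.ascontiguousarray(im[...,::-1])); return im
def axis(m,mask,z):
    ys,xs=np.nonzero(mask); p=np.array([onz(m,q,z)[:2] for q in zip(xs,ys)])
    c,(w,h),a=cv2.minAreaRect(p.astype(np.float32)*1000)
    ang=a if w>h else a+90
    return np.array(c)/1000,max(w,h),min(w,h),(ang+90)%180-90
T=['marker_red','marker_blue','marker_green','marker_black','tray_red','tray_blue','tray_green','tray_black','pen_red','pen_white']
E
cat > a.py <<'E'
from h import *
np.set_printoptions(precision=4,suppress=True)
print(bot.get_obs())
for n in ('top','scene'):
    snap(n,n+'0.png'); m=camera_model(n); print(n,-np.array(m['R']).T@m['t'])
    for t in T:
        for o in outline_of(n,t)[:2]:
            z=.005 if ('tray' in t or 'pen' in t) else .008
            print(t,round(o['confidence'],2),np.round(o['xy']),o['mask'].sum(),*axis(m,o['mask'],z))
E
python3 a.py
```

```text
pics
{'time': 0.0, 'q': array([69.7299,  5.011 , 10.0336, 95.099 ,  0.0008, 90.0012]), 'qd': array([-0.0745,  0.0128, -0.0204, -0.0947, -0.032 ,  0.0262]), 'joint_efforts': array([ -0.0015, -52.038 ,  46.4816,   0.0162,  -0.0001,  -0.    ]), 'ee_pos': array([0.1905, 0.5159, 0.404 ]), 'tcp_rot': array([-179.9236,   -0.0008,  159.7287]), 'wrist_force': array([-0.2448, -0.3746, -0.2189]), 'torque': array([-0.009 ,  0.0037, -0.0213]), 'grasp_force': 0.0, 'opening': 0.08546861858631392}
top [ 0.459  -0.0016  1.0456]
marker_red 0.6 [351. 194.] 353 [ 0.5973 -0.0645] 131.42381286621094 15.254162788391113 -15.89752197265625
marker_blue 0.7 [411. 271.] 459 [ 0.4397 -0.2025] 138.26573181152344 16.841642379760742 -1.2943344116210938
marker_blue 0.45 [354. 263.] 153 [ 0.4413 -0.0686] 119.57296752929688 10.741862297058105 -7.09967041015625
marker_green 0.9 [468. 274.] 434 [ 0.4351 -0.3183] 131.62928771972656 16.037399291992188 -10.129608154296875
marker_black 0.59 [468. 198.] 376 [ 0.6003 -0.3231] 128.613037109375 16.724246978759766 8.507530212402344
tray_red 0.62 [180. 247.] 2651 [0.4891 0.2935] 
[... 1155 characters left out ...]
253. 190.] 1209 [0.6139 0.2796] 179.37667846679688 84.57736206054688 88.13849639892578
tray_green 0.59 [264. 249.] 1845 [0.4832 0.0883] 172.3594207763672 78.9974365234375 82.96814727783203
tray_green 0.5 [418. 373.] 755 [ 0.4375 -0.3188] 141.86380004882812 17.597068786621094 -9.892585754394531
tray_black 0.67 [311. 219.] 1622 [0.6181 0.0827] 170.3617401123047 86.06082916259766 -80.2588586807251
pen_red 0.48 [405. 288.] 204 [ 0.5936 -0.1929] 131.0180206298828 10.831024169921875 6.0484514236450195
pen_white 0.71 [253. 190.] 1219 [0.6136 0.2814] 176.67822265625 86.1806640625 88.10124969482422
pen_white 0.54 [306. 292.] 311 [ 0.437 -0.071] 135.87857055664062 13.016101837158203 -4.932098388671875
```

View pics/top0.png

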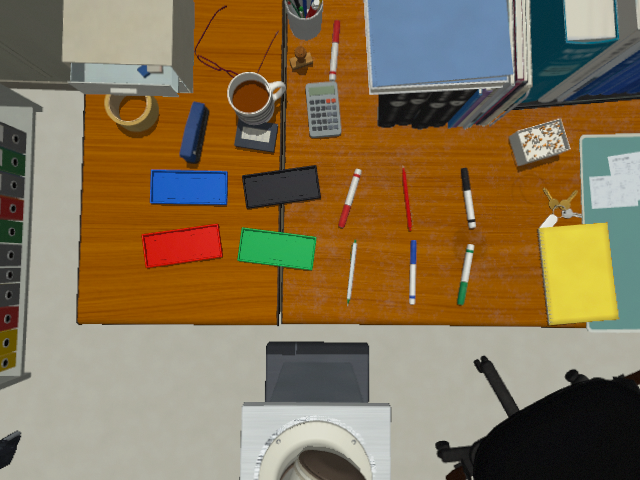

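View pics/scene0.png

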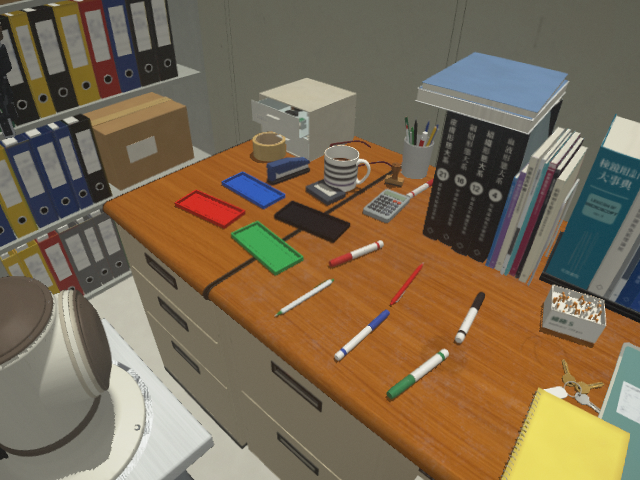

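The top view shows the markers: red at (350,197), black at (468,198), blue at (412,271) and green at (466,274). The pens are at (407,198) for red and (352,272) for white. The trays are blue (189,188), black (282,187), red (182,246) and green (277,249), and the scene view agrees. Next I triangulate heights from both views and take the headings.

```bash
cat > b.py <<'E'
from h import *
np.set_printoptions(precision=4,suppress=True)
ms={n:camera_model(n) for n in('top','scene')}
ap={'marker_red':(350,197),'marker_blue':(412,271),'marker_green':(466,274),'marker_black':(468,198),'tray_red':(182,246),'tray_blue':(189,188),'tray_green':(277,249),'tray_black':(282,187)}
for n in ms: camera(n)
for t,p in ap.items():
    p0=onz(ms['top'],p,.008); r={}
    for n,m in ms.items():
        for k,l in (('o',outline_of(n,t)),('p',pinpoint(n,t))):
            for o in l:
                c,d=ray(m,o['xy']); 
                if np.linalg.norm(onz(m,o['xy'],.008)-p0)<.05:
                    r[n+k]=o;break
    for k in 'op':
        if 'top'+k in r and 'scene'+k in r: print(t,k,tri(ray(ms['top'],r['top'+k]['xy']),ray(ms['scene'],r['scene'+k]['xy'])))
        else: print(t,k,[(n,onz(ms[n[:-1]],o['xy'],.003)) for n,o in r.items() if n[-1]==k])
im=camera('top').astype(int); m=(im[...,2]-im[...,0]>80); m[:160]=0;m[215:]=0;m[:,140:240]&=True;m[:,:140]=0;m[:,240:]=0
print('blue tray col',m.sum(),*axis(ms['top'],m,.008))
E
python3 b.py
```

```text
marker_red o [ 0.5958 -0.0652  0.0072]
marker_red p [ 0.5952 -0.0628 -0.0001]
marker_blue o [ 0.4393 -0.2036 -0.0011]
marker_blue p [('scenep', array([ 0.4407, -0.2097,  0.003 ]))]
marker_green o [ 0.4338 -0.3164  0.0086]
marker_green p [('topp', array([ 0.429 , -0.3205,  0.003 ]))]
marker_black o [ 0.6017 -0.3235 -0.0039]
marker_black p [ 0.6072 -0.3202 -0.0008]
tray_red o [0.4881 0.2927 0.0045]
tray_red p [0.4892 0.2933 0.0025]
tray_blue o [0.6169 0.2795 0.0033]
tray_blue p [ 0.6139  0.2809 -0.0007]
tray_green o [ 0.4883  0.0921 -0.0093]
tray_green p [0.4849 0.0916 0.0002]
tray_black o [0.6195 0.0843 0.0068]
tray_black p [ 0.6239  0.0879 -0.0073]
blue tray col 2537 [0.6139 0.2832] 162.25881958007812 72.05113983154297 -89.94739126041532
```

Call:
{"op": "move_arm", "data": {"jaw": [0.2, 0.2, 0.2, 0.2, 0.2, 0.2, 0.2, 0.2, 0.2, 0.2], "delta_pos": [[0.03, -0.025, 0], [0.03, -0.025, 0], [0.03, -0.025, 0], [0.03, -0.025, 0], [0.03, -0.025, 0], [0.03, -0.025, 0], [0.03, -0.025, 0], [0.03, -0.025, 0], [0.03, -0.025, -0.01], [0.03, -0.025, -0.01]], "yaw": [0.077, 0, 0, 0, 0, 0, 0, 0, 0, 0]}}

```text
time: 3.68
ee_pos: [0.4918, 0.2644, 0.3852]
tcp_rot: [179.9, 0.1, 164.1]
wrist_force: [2.0, 0.7, -0.1]
opening: 0.0687
grasp_force: 0.0
```

Call:
{"op": "move_arm", "data": {"jaw": [0.2, 0.2, 0.2, 0.2, 0.2, 0.2, 0.2, 0.2, 0.2, 0.2], "delta_pos": [[0.01, -0.035, 0], [0.01, -0.035, 0], [0.01, -0.035, 0], [0.01, -0.035, 0], [0.01, -0.035, 0], [0.01, -0.035, 0], [0.01, -0.035, 0], [0.01, -0.035, 0], [0.01, -0.035, -0.03], [0.014, -0.015, -0.03]], "yaw": [0, 0, 0, 0, 0, 0, 0, 0, 0, 0]}}

```text
time: 4.52
ee_pos: [0.5936, -0.0634, 0.3299]
tcp_rot: [180.0, 0.3, 164.0]
wrist_force: [-0.2, 0.7, -1.0]
opening: 0.0682
grasp_force: 0.0
```

```bash
cat > w.py <<'E'
# wrist refine: python3 w.py thing x y z
from h import *; import sys
np.set_printoptions(precision=4,suppress=True)
t=sys.argv[1]; p0=np.array([float(v) for v in sys.argv[2:4]]); z=float(sys.argv[4])
o=bot.get_obs(); m=camera_model('wrist'); snap('wrist',f"w_{o['time']:.2f}.png")
print(o['time'],o['ee_pos'],o['tcp_rot'],o['q'])
for r in outline_of('wrist',t)[:3]:
    a=axis(m,r['mask'],z)
    print(t,round(r['confidence'],2),np.round(r['xy']),*a, 'edge' if r['mask'][[0,-1]].any() or r['mask'][:,[0,-1]].any() else '')
E
python3 w.py marker_red .596 -.065 .010
```

```text
4.5167 [ 0.5936 -0.0634  0.3299] [179.9927   0.2712 163.9972] [-6.0888 10.4101  7.8229 87.1445 -0.0395  9.9139]
```

```bash
ls pics; python3 w.py marker_red .596 -.065 .010
```

```text
scene0.png
top0.png
w_4.52.png
4.6167 [ 0.5937 -0.0626  0.3227] [-179.913    -0.373   163.9493] [-6.0158 10.7924  7.462  87.052  -0.0206 10.0348]
marker_red 0.9 [310. 223.] [ 0.5964 -0.0662] 135.21217346191406 15.611677169799805 -15.689842224121094
```

View pics/w_4.52.png

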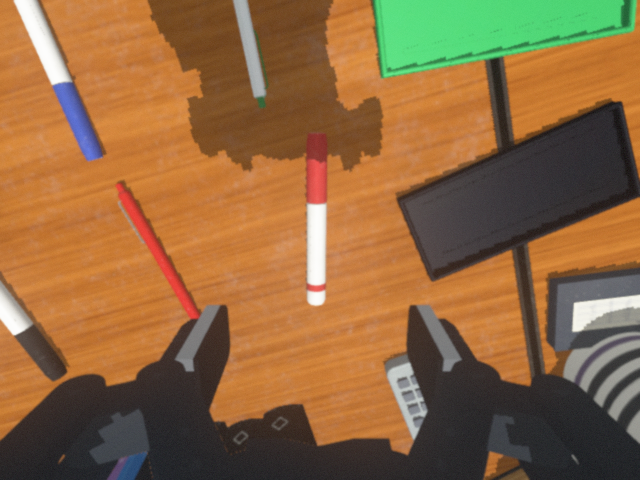

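Wrist view: the red marker at (316,220) is upright between the fingers, and its position agrees with the overhead measurement to 1 mm. I descend and grip.

Call:
{"op": "move_arm", "data": {"jaw": [0.2, 0.2, 0.2, 0.2, 0.2, 0.2], "delta_pos": [[0.002, -0.003, -0.03], [0, 0, -0.03], [0, 0, -0.03], [0, 0, -0.03], [0, 0, -0.015], [0, 0, -0.007]], "yaw": [0, 0, 0, 0, 0, 0], "force": 30}}

```text
time: 5.22
ee_pos: [0.5948, -0.0618, 0.1851]
tcp_rot: [-180.0, -0.1, 164.2]
wrist_force: [-1.0, 0.1, -0.4]
opening: 0.0682
grasp_force: 0.0
```

Call:
{"op": "move_arm", "data": {"jaw": [0.2, 1, 1, 1, 1, 1, 1, 1], "delta_pos": [[0, 0, -0.003], [0, 0, 0], [0, 0, 0], [0, 0, 0], [0, 0, 0], [0, 0, 0], [0, 0, 0], [0, 0, 0]], "yaw": [0, 0, 0, 0, 0, 0, 0, 0]}}

```text
time: 5.88
ee_pos: [0.5957, -0.063, 0.1843]
tcp_rot: [180.0, 0.1, 164.1]
wrist_force: [-1.4, -0.4, 6.3]
opening: 0.011
grasp_force: 30.2
```

Run:
```python
from h import *
for i in range(3):
    snap('wrist',f'g{i}.png'); o=bot.get_obs(); print(o['ee_pos'],o['wrist_force'],o['opening'],o['grasp_force'])
```

```text
[ 0.59570173 -0.06302827  0.18435963] [-1.0561141   0.44363557  6.53855924] 0.010921591518313246 30.16969621181488
[ 0.5956874  -0.0630505   0.18435569] [-1.03162816  0.14113642  6.11038607] 0.011292256906786705 30.16823709011078
[ 0.59570013 -0.06302679  0.18434581] [-1.72883341  0.62215844  6.30128454] 0.01083978499772131 30.16745924949646
```

View pics/g0.png

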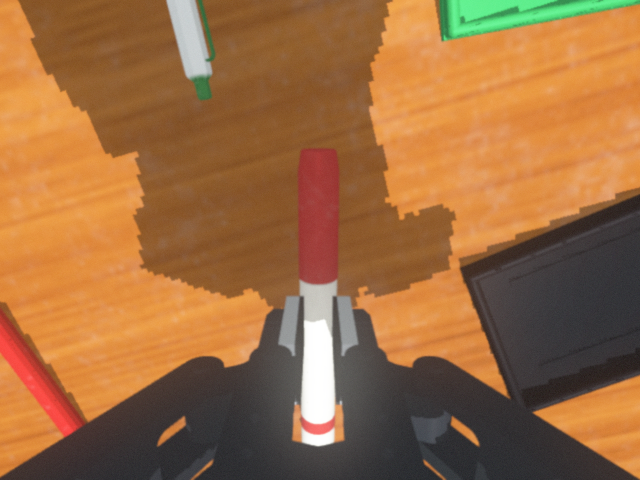

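Wrist view: the jaws hold the barrel at (318,310), centred on the marker. I lift, carry and turn to the red tray.

Call:
{"op": "move_arm", "data": {"jaw": [1, 1, 1, 1, 1, 1, 1, 1, 1, 1], "delta_pos": [[0, 0, 0.02], [0, 0, 0.03], [-0.01, 0.02, 0.03], [-0.013, 0.036, 0], [-0.013, 0.036, 0], [-0.013, 0.036, 0], [-0.013, 0.036, 0], [-0.013, 0.036, 0], [-0.013, 0.036, 0], [-0.013, 0.036, 0]], "yaw": [0, 0, 0, -0.11, -0.11, -0.11, -0.11, -0.11, -0.11, -0.11]}}

```text
time: 6.87
ee_pos: [0.4934, 0.2105, 0.2635]
tcp_rot: [180.0, 0.0, 119.7]
wrist_force: [0.3, -0.2, -0.4]
opening: 0.0111
grasp_force: 29.5
```

Call:
{"op": "move_arm", "data": {"jaw": [1, 1, 1, 1, 1], "delta_pos": [[-0.006, 0.036, 0], [0, 0.036, 0], [0, 0.012, 0], [0, 0, 0], [0, 0, 0]], "yaw": [-0.11, -0.11, -0.11, -0.047, 0]}}

```text
time: 7.28
ee_pos: [0.4881, 0.2941, 0.263]
tcp_rot: [-180.0, 0.0, 98.4]
wrist_force: [0.5, 0.1, -0.4]
opening: 0.0112
grasp_force: 29.5
```

```bash
python3 w.py tray_red .49 .29 .008;python3 w.py marker_red .49 .29 .08
```

```text
7.2833 [0.4881 0.2941 0.263 ] [-179.9817    0.0092   98.4022] [ 31.0682   7.2591  -3.1059  79.6554  -0.0014 112.666 ]
tray_red 0.96 [299. 196.] [0.4845 0.307 ] 134.2974853515625 74.28697967529297 -80.81545352935791 
7.3833 [0.4883 0.2929 0.2631] [-179.9837    0.0128   98.5419] [ 30.955    7.2059  -3.1534  79.6607  -0.0056 112.4131]
marker_red 0.88 [315. 280.] [0.4881 0.2878] 140.40919494628906 16.766727447509766 -81.4649658203125
```

Call:
{"op": "move_arm", "data": {"jaw": [1, 1, 1, 1, 1, 0.75, 0.75, 0.75, 0.75], "delta_pos": [[0, 0, -0.03], [0, 0, -0.03], [0, 0, -0.012], [0, 0, -0.003], [0, 0, 0], [0, 0, 0], [0, 0, 0], [0, 0, 0.004], [0, 0, 0.01]], "yaw": [0, 0, 0, 0, 0, 0, 0, 0, 0]}}

```text
time: 8.23
ee_pos: [0.4882, 0.2928, 0.202]
tcp_rot: [-179.9, 0.0, 98.4]
wrist_force: [-0.3, -0.4, 0.7]
opening: 0.0216
grasp_force: 0.0
```

```bash
python3 w.py marker_red .49 .29 .018
```

```text
8.2333 [0.4882 0.2928 0.202 ] [-179.9271    0.0274   98.4235] [ 30.9566   8.622   -8.4065  73.0493   0.0026 112.5332]
marker_red 0.57 [318. 276.] [0.4881 0.2923] 133.47325134277344 15.332742691040039 -81.38615894317627
```

Call:
{"op": "move_arm", "data": {"jaw": [0.6, 0.4, 0.2, 0.2, 0.2, 0.2, 0.2, 0.2, 0.2, 0.2], "delta_pos": [[0, 0, 0.03], [0, 0, 0.035], [0, -0.02, 0.02], [-0.005, -0.038, 0.01], [-0.005, -0.038, 0.01], [-0.005, -0.038, 0.01], [-0.005, -0.038, 0.01], [-0.005, -0.038, 0], [-0.005, -0.038, 0], [-0.005, -0.038, 0]], "yaw": [0, 0, 0.11, 0.11, 0.11, 0.11, 0.11, 0.11, 0.11, 0.11]}}

```text
time: 9.17
ee_pos: [0.4533, 0.0088, 0.3281]
tcp_rot: [179.9, 0.1, 148.6]
wrist_force: [0.9, -0.6, -0.1]
opening: 0.0684
grasp_force: 0.0
```

Call:
{"op": "move_arm", "data": {"jaw": [0.2, 0.2, 0.2, 0.2, 0.2, 0.2, 0.2, 0.2], "delta_pos": [[-0.005, -0.038, 0], [-0.005, -0.038, 0], [-0.004, -0.038, 0], [0, -0.038, 0], [0, -0.038, 0], [0, -0.021, 0], [0, 0, 0], [0, 0, 0]], "yaw": [0.11, 0.11, 0.11, 0.11, 0.083, 0, 0, 0]}}

```text
time: 9.83
ee_pos: [0.4409, -0.1934, 0.3275]
tcp_rot: [180.0, 0.0, 176.7]
wrist_force: [-0.6, -0.1, 0.1]
opening: 0.0683
grasp_force: 0.0
```

```bash
python3 w.py marker_blue .4395 -.204 .009
```

```text
9.8333 [ 0.4409 -0.1934  0.3275] [179.9987   0.0149 176.7243] [-23.6842  -5.2752  -8.699   86.5627   0.0065 -20.4085]
marker_blue 0.59 [304. 209.] [ 0.4383 -0.2046] 141.095947265625 13.827439308166504 -1.0485992431640625
```

Call:
{"op": "move_arm", "data": {"jaw": [0.2, 0.2, 0.2, 0.2, 0.2, 0.2, 0.2], "delta_pos": [[-0.002, -0.011, -0.03], [0, 0, -0.035], [0, 0, -0.035], [0, 0, -0.03], [0, 0, -0.015], [0, 0, -0.004], [0, 0, 0]], "yaw": [0.038, 0, 0, 0, 0, 0, 0]}}

```text
time: 10.52
ee_pos: [0.439, -0.2023, 0.1776]
tcp_rot: [180.0, -0.1, 179.1]
wrist_force: [1.0, -0.3, 0.6]
opening: 0.0685
grasp_force: 0.0
```

Call:
{"op": "move_arm", "data": {"jaw": [1, 1, 1, 1, 1, 1, 1], "delta_pos": [[0, 0, 0], [0, 0, 0], [0, 0, 0], [0, 0, 0], [0, 0, 0], [0, 0, 0], [0, 0, 0]], "yaw": [0, 0, 0, 0, 0, 0, 0]}}

```text
time: 11.1
ee_pos: [0.4394, -0.2035, 0.1791]
tcp_rot: [-180.0, 0.1, 179.0]
wrist_force: [-0.9, 0.2, 5.7]
opening: 0.0092
grasp_force: 31.3
```

Call:
{"op": "move_arm", "data": {"jaw": [1, 1, 1, 1, 1, 1, 1, 1, 1, 1], "delta_pos": [[0, 0, 0.02], [0, 0, 0.03], [0, 0.03, 0.03], [0, 0.036, 0], [0, 0.036, 0], [0, 0.036, 0], [0.01, 0.036, 0], [0.01, 0.036, 0], [0.015, 0.036, 0], [0.015, 0.036, 0]], "yaw": [0, 0, -0.11, -0.11, -0.11, -0.11, -0.11, -0.11, -0.11, -0.11]}}

```text
time: 11.93
ee_pos: [0.4884, 0.0746, 0.258]
tcp_rot: [180.0, 0.0, 129.2]
wrist_force: [1.2, -0.1, 0.3]
opening: 0.0092
grasp_force: 30.5
```

Call:
{"op": "move_arm", "data": {"jaw": [1, 1, 1, 1, 1, 1, 1, 1, 1], "delta_pos": [[0.02, 0.036, 0], [0.02, 0.036, 0], [0.02, 0.036, 0], [0.02, 0.036, 0], [0.02, 0.036, 0], [0.02, 0.023, 0], [0.005, 0, 0], [0, 0, 0], [0, 0, 0]], "yaw": [-0.11, -0.11, -0.11, -0.11, -0.11, -0.11, -0.02, 0, 0]}}

```text
time: 12.68
ee_pos: [0.6132, 0.2754, 0.2571]
tcp_rot: [-179.9, 0.0, 90.7]
wrist_force: [-0.1, -0.3, -0.2]
opening: 0.0093
grasp_force: 30.5
```

```bash
python3 w.py tray_blue .49 .29 .008;python3 w.py marker_blue .49 .29 .09
```

```text
12.6833 [0.6132 0.2754 0.2571] [-179.9292    0.0394   90.6611] [ 24.1905  21.4903  13.3272  81.9176  -0.0078 113.5295]
tray_blue 0.67 [336. 192.] [0.6127 0.2893] 148.83705139160156 74.77661895751953 -89.97562707960606 
12.7833 [0.6129 0.2748 0.2579] [-179.9835    0.0131   90.5998] [ 24.1529  21.3666  13.2597  81.9135  -0.0054 113.5531]
marker_blue 0.94 [316. 267.] [0.6121 0.2807] 129.99844360351562 12.458885192871094 -89.4586084485054
```

Call:
{"op": "move_arm", "data": {"jaw": [1, 1, 1, 1, 1, 0.75, 0.75, 0.75, 0.75], "delta_pos": [[0, 0.006, -0.03], [0, 0, -0.03], [0, 0, -0.012], [0, 0, -0.003], [0, 0, 0], [0, 0, 0], [0, 0, 0], [0, 0, 0.004], [0, 0, 0.015]], "yaw": [0, 0, 0, 0, 0, 0, 0, 0, 0]}}

```text
time: 13.63
ee_pos: [0.6128, 0.2815, 0.2004]
tcp_rot: [-179.9, 0.1, 90.6]
wrist_force: [-0.1, -0.4, -0.9]
opening: 0.022
grasp_force: 0.0
```

```bash
python3 w.py marker_blue .49 .29 .015
```

```text
13.6333 [0.6128 0.2815 0.2004] [-179.8528    0.0652   90.5755] [ 24.6743  22.8405   8.802   76.1225   0.0006 114.0989]
```

Call:
{"op": "move_arm", "data": {"jaw": [0.7, 0.5, 0.2, 0.2, 0.2, 0.2, 0.2, 0.2, 0.2, 0.2], "delta_pos": [[0, 0, 0.03], [0, 0, 0.035], [-0.015, -0.02, 0.03], [-0.015, -0.036, 0.02], [-0.015, -0.036, 0.01], [-0.015, -0.036, 0], [-0.015, -0.036, 0], [-0.015, -0.036, 0], [-0.015, -0.036, 0], [-0.015, -0.036, 0]], "yaw": [0, 0, 0, 0.1, 0.1, 0.1, 0.1, 0.1, 0.1, 0.1]}}

```text
time: 14.57
ee_pos: [0.493, 0.0102, 0.3259]
tcp_rot: [180.0, 0.0, 131.0]
wrist_force: [1.3, -1.1, 0.1]
opening: 0.0683
grasp_force: 0.0
```

Call:
{"op": "move_arm", "data": {"jaw": [0.2, 0.2, 0.2, 0.2, 0.2, 0.2, 0.2, 0.2, 0.2, 0.2], "delta_pos": [[-0.015, -0.036, 0], [-0.015, -0.036, 0], [-0.015, -0.036, 0], [-0.012, -0.036, 0], [0, -0.036, 0], [0, -0.036, 0], [0, -0.036, 0], [0, -0.036, 0], [0, -0.032, 0], [0, 0, 0]], "yaw": [0.1, 0.1, 0.1, 0.1, 0.1, 0.1, 0.084, 0, 0, 0]}}

```text
time: 15.4
ee_pos: [0.4366, -0.3128, 0.3252]
tcp_rot: [-179.9, 0.0, 169.7]
wrist_force: [-0.2, -0.1, 0.4]
opening: 0.0683
grasp_force: 0.0
```

```bash
python3 w.py marker_green .4395 -.204 .010
```

```text
15.4 [ 0.4366 -0.3128  0.3252] [-179.9162    0.0325  169.6647] [-35.6017   2.2832  -1.5529  86.0988  -0.0619 -25.2663]
marker_green 0.94 [311. 215.] [ 0.4343 -0.3192] 134.55923461914062 14.809593200683594 -10.221336364746094
```

Call:
{"op": "move_arm", "data": {"jaw": [0.2, 0.2, 0.2, 0.2, 0.2, 0.2, 0.2], "delta_pos": [[-0.002, -0.006, -0.03], [0, 0, -0.035], [0, 0, -0.035], [0, 0, -0.03], [0, 0, -0.013], [0, 0, -0.003], [0, 0, 0]], "yaw": [0, 0, 0, 0, 0, 0, 0]}}

```text
time: 16.08
ee_pos: [0.435, -0.3134, 0.1793]
tcp_rot: [180.0, -0.1, 169.9]
wrist_force: [0.0, -0.9, 0.4]
opening: 0.0685
grasp_force: 0.0
```

Call:
{"op": "move_arm", "data": {"jaw": [1, 1, 1, 1, 1, 1, 1], "delta_pos": [[0, 0, 0], [0, 0, 0], [0, 0, 0], [0, 0, 0], [0, 0, 0], [0, 0, 0], [0, 0, 0]], "yaw": [0, 0, 0, 0, 0, 0, 0]}}

```text
time: 16.67
ee_pos: [0.4353, -0.3146, 0.1807]
tcp_rot: [-180.0, 0.1, 169.9]
wrist_force: [0.2, 0.9, 5.9]
opening: 0.0113
grasp_force: 30.2
```

Call:
{"op": "move_arm", "data": {"jaw": [1, 1, 1, 1, 1, 1, 1, 1, 1, 1], "delta_pos": [[0, 0, 0.02], [0, 0, 0.03], [0, 0.02, 0.03], [0.005, 0.035, 0], [0.005, 0.035, 0], [0.005, 0.035, 0], [0.005, 0.035, 0], [0.005, 0.035, 0], [0.005, 0.035, 0], [0.005, 0.035, 0]], "yaw": [0, 0, -0.11, -0.11, -0.11, -0.11, -0.11, -0.11, -0.11, -0.11]}}

```text
time: 17.5
ee_pos: [0.4698, -0.0483, 0.2599]
tcp_rot: [180.0, 0.0, 119.2]
wrist_force: [0.9, -0.1, 0.1]
opening: 0.0116
grasp_force: 29.5
```

Call:
{"op": "move_arm", "data": {"jaw": [1, 1, 1, 1, 1, 1, 1, 1], "delta_pos": [[0.005, 0.035, 0], [0.005, 0.035, 0], [0.004, 0.035, 0], [0, 0.035, 0], [0, 0, 0], [0, 0, 0], [0, 0, 0], [0, 0, 0]], "yaw": [-0.11, -0.11, -0.11, -0.11, -0.11, -0.087, 0, 0]}}

```text
time: 18.17
ee_pos: [0.4839, 0.0899, 0.2597]
tcp_rot: [-180.0, 0.0, 83.3]
wrist_force: [-1.0, 0.3, -0.1]
opening: 0.0113
grasp_force: 29.5
```

```bash
python3 w.py tray_green .49 .29 .008;python3 w.py marker_green .49 .29 .09
```

```text
18.1667 [0.4839 0.0899 0.2597] [-179.9961    0.0027   83.2572] [ 10.5252  -3.2605 -14.2903  78.9747  -0.0014 107.268 ]
tray_green 0.94 [292. 193.] [0.4843 0.1047] 133.767822265625 74.06157684326172 83.60069274902344 
18.2667 [0.484  0.0895 0.2597] [179.999    0.0012  83.2054] [ 10.4786  -3.2664 -14.2934  78.9724  -0.0014 107.2732]
marker_green 0.78 [317. 278.] [0.4834 0.0917] 129.34803771972656 15.588038444519043 83.12335205078125
```

Call:
{"op": "move_arm", "data": {"jaw": [1, 1, 1, 1, 1, 0.75, 0.75, 0.75, 0.75], "delta_pos": [[0, 0.001, -0.03], [0, 0, -0.03], [0, 0, -0.012], [0, 0, -0.003], [0, 0, 0], [0, 0, 0], [0, 0, 0], [0, 0, 0.004], [0, 0, 0.015]], "yaw": [0, 0, 0, 0, 0, 0, 0, 0, 0]}}

```text
time: 19.12
ee_pos: [0.4834, 0.0907, 0.2027]
tcp_rot: [-179.9, 0.0, 83.1]
wrist_force: [0.5, -0.8, -0.7]
opening: 0.0212
grasp_force: 0.0
```

```bash
python3 w.py marker_green .49 .29 .018
```

```text
19.1167 [0.4834 0.0907 0.2027] [-179.8559    0.046    83.0926] [ 10.6304  -1.7956 -19.2638  72.6831  -0.0004 107.5379]
marker_green 0.85 [319. 276.] [0.4833 0.0917] 132.24424743652344 15.167892456054688 82.81989288330078
```

Call:
{"op": "move_arm", "data": {"jaw": [0.7, 0.5, 0.2, 0.2, 0.2, 0.2, 0.2, 0.2, 0.2, 0.2], "delta_pos": [[0, 0, 0.03], [0, 0, 0.035], [0, -0.02, 0.03], [0, -0.035, 0.02], [0, -0.035, 0.01], [0, -0.035, 0], [0, -0.035, 0], [0, -0.035, 0], [0, -0.035, 0], [0.01, -0.035, 0]], "yaw": [0, 0, -0.1, -0.1, -0.1, -0.1, -0.1, -0.1, -0.1, -0.1]}}

```text
time: 20.05
ee_pos: [0.4929, -0.1759, 0.3292]
tcp_rot: [180.0, -0.0, 37.0]
wrist_force: [0.8, -0.3, -1.0]
opening: 0.0688
grasp_force: 0.0
```

Call:
{"op": "move_arm", "data": {"jaw": [0.2, 0.2, 0.2, 0.2, 0.2, 0.2, 0.2, 0.2, 0.2], "delta_pos": [[0.02, -0.033, 0], [0.02, -0.033, 0], [0.02, -0.033, 0], [0.02, -0.033, 0], [0.02, -0.017, 0], [0.008, 0, 0], [0, 0, 0], [0, 0, 0], [0, 0, 0]], "yaw": [-0.1, -0.1, -0.1, -0.1, -0.1, 0, 0, 0, 0]}}

```text
time: 20.8
ee_pos: [0.6015, -0.3222, 0.329]
tcp_rot: [-180.0, 0.0, 8.7]
wrist_force: [-1.1, 0.2, -0.0]
opening: 0.0687
grasp_force: 0.0
```

```bash
python3 w.py marker_black .4395 -.204 .010
```

```text
20.8 [ 0.6015 -0.3222  0.329 ] [-179.9946    0.0026    8.7259] [-28.1757  22.9427  23.1568  90.2194   0.0028 143.0984]
marker_black 0.95 [321. 216.] [ 0.599  -0.3244] 136.0842742919922 16.254880905151367 8.353890419006348 
marker_black 0.25 [  0. 340.] [ 0.4482 -0.0811] 121.14717864990234 3.813965320587158 -4.507011413574219 edge
```

Call:
{"op": "move_arm", "data": {"jaw": [0.2, 0.2, 0.2, 0.2, 0.2, 0.2, 0.2], "delta_pos": [[-0.002, -0.002, -0.03], [0, 0, -0.035], [0, 0, -0.035], [0, 0, -0.03], [0, 0, -0.016], [0, 0, -0.004], [0, 0, 0]], "yaw": [0, 0, 0, 0, 0, 0, 0]}}

```text
time: 21.48
ee_pos: [0.5994, -0.3244, 0.1782]
tcp_rot: [-179.9, 0.1, 8.6]
wrist_force: [0.4, 0.3, 0.4]
opening: 0.0684
grasp_force: 0.0
```

Call:
{"op": "move_arm", "data": {"jaw": [1, 1, 1, 1, 1, 1, 1], "delta_pos": [[0, 0, 0], [0, 0, 0], [0, 0, 0], [0, 0, 0], [0, 0, 0], [0, 0, 0], [0, 0, 0]], "yaw": [0, 0, 0, 0, 0, 0, 0]}}

```text
time: 22.07
ee_pos: [0.6002, -0.3253, 0.1799]
tcp_rot: [179.9, -0.1, 8.6]
wrist_force: [0.4, -0.3, 5.7]
opening: 0.0113
grasp_force: 29.9
```

Call:
{"op": "move_arm", "data": {"jaw": [1, 1, 1, 1, 1, 1, 1, 1, 1, 1], "delta_pos": [[0, 0, 0.02], [0, 0, 0.03], [-0.02, 0.02, 0.03], [-0.02, 0.03, 0], [-0.02, 0.03, 0], [-0.02, 0.03, 0], [0, 0.035, 0], [0, 0.035, 0], [0, 0.035, 0], [0, 0.035, 0]], "yaw": [0, 0, 0, 0, 0.11, 0.11, 0.11, 0.11, 0.11, 0.11]}}

```text
time: 22.9
ee_pos: [0.5195, -0.0737, 0.259]
tcp_rot: [180.0, -0.0, 46.7]
wrist_force: [1.4, 0.4, 0.0]
opening: 0.0115
grasp_force: 29.4
```

Call:
{"op": "move_arm", "data": {"jaw": [1, 1, 1, 1, 1, 1, 1, 1, 1, 1], "delta_pos": [[0, 0.035, 0], [0, 0.035, 0], [0, 0.035, 0], [0.01, 0.035, 0], [0.015, 0.019, 0], [0.02, 0, 0], [0.02, 0, 0], [0.02, 0, 0], [0.015, 0, 0], [0, 0, 0]], "yaw": [0.11, 0.11, 0.11, 0.11, 0.11, 0.11, 0.11, 0.11, 0.045, 0]}}

```text
time: 23.73
ee_pos: [0.6218, 0.0839, 0.258]
tcp_rot: [180.0, 0.0, 99.6]
wrist_force: [0.6, -0.3, -0.6]
opening: 0.0112
grasp_force: 29.4
```

```bash
python3 w.py tray_black .49 .29 .008;python3 w.py marker_black .49 .29 .09
```

```text
23.7333 [0.6218 0.0839 0.258 ] [179.9771   0.0072  99.5572] [ 7.6871 15.1589  5.4907 80.3087 -0.0064 88.1299]
tray_black 0.95 [295. 190.] [0.6161 0.0919] 146.16012573242188 74.77159881591797 -80.8149185180664 
23.8333 [0.6199 0.0838 0.2582] [-179.9364   -0.0047   99.3293] [ 7.6985 14.9526  5.2563 80.3674  0.0029 88.3692]
marker_black 0.92 [317. 276.] [0.6182 0.087 ] 127.41773223876953 15.633859634399414 -80.84957027435303
```

Call:
{"op": "move_arm", "data": {"jaw": [1, 1, 1, 1, 1, 0.75, 0.75, 0.75, 0.75], "delta_pos": [[0, 0, -0.03], [0, 0, -0.03], [0, 0, -0.012], [0, 0, -0.003], [0, 0, 0], [0, 0, 0], [0, 0, 0], [0, 0, 0.004], [0, 0, 0.015]], "yaw": [0, 0, 0, 0, 0, 0, 0, 0, 0]}}

```text
time: 24.68
ee_pos: [0.6194, 0.0838, 0.2016]
tcp_rot: [-179.8, -0.0, 99.4]
wrist_force: [0.2, -0.7, -0.7]
opening: 0.0212
grasp_force: 0.0
```

Call:
{"op": "move_arm", "data": {"jaw": [0.7, 0.6, 0.6, 0.6, 0.6, 0.6, 0.6, 0.6, 0.6, 0.6], "delta_pos": [[0, 0, 0.03], [0, 0, 0.035], [-0.02, 0, 0.035], [-0.04, -0.01, 0.01], [-0.04, -0.01, 0], [-0.04, -0.01, 0], [-0.035, -0.015, 0], [-0.035, -0.015, 0], [-0.03, -0.02, 0], [0, 0, 0]], "yaw": [0, 0, 0, 0, 0, 0, 0, 0, 0, 0]}}

```text
time: 25.52
ee_pos: [0.3766, 0.0025, 0.3141]
tcp_rot: [179.9, 0.1, 99.4]
wrist_force: [1.0, 0.1, 0.4]
opening: 0.0345
grasp_force: 0.0
```

```bash
cp pics/top0.png pics/top0b.png; sed -e 's/0.png/9.png/' -e '/get_obs/d' a.py > c.py; python3 c.py; python3 -c "
import cv2
a=cv2.imread('pics/top9.png')[150:320,130:430];cv2.imwrite('pics/c9.png',cv2.resize(a,(780,442)))"
```

```text
top [ 0.459  -0.0016  1.0456]
marker_red 0.43 [280. 187.] 400 [0.6207 0.0855] 129.5229949951172 15.442110061645508 -81.01107978820801
marker_blue 0.92 [192. 189.] 348 [0.6134 0.2839] 136.3321075439453 11.967706680297852 89.78131103515625
marker_green 0.74 [277. 248.] 421 [0.4854 0.0932] 128.559814453125 18.049129486083984 84.9251708984375
marker_black 0.91 [278. 187.] 388 [0.6202 0.086 ] 131.37818908691406 15.0576810836792 -80.87118721008301
tray_red 0.88 [181. 248.] 2006 [0.4878 0.2943] 164.43771362304688 71.31770324707031 -81.6492280960083
tray_blue 0.73 [190. 186.] 2418 [0.613  0.2833] 168.5008087158203 76.23106384277344 -88.93299078941345
tray_green 0.69 [278. 250.] 2226 [0.4841 0.0916] 163.69105529785156 76.79627990722656 83.55394744873047
pen_red 0.55 [406. 199.] 242 [ 0.5976 -0.19  ] 130.56393432617188 11.113828659057617 7.016239643096924
pen_white 0.63 [354. 265.] 218 [ 0.4506 -0.0716] 100.3652114868164 11.45771312713623 -4.3738861083984375
scene [ 0.0249 -0.4571  0.5898]
marker_red 0.57 [202. 203.] 146 [0.4866 0.3189] 84.77246856689453 19.21556282043457 -84.13525152206421
ma
[... 231 characters left out ...]
 246.] 325 [0.4852 0.0918] 139.34393310546875 18.136837005615234 82.78916931152344
tray_red 0.62 [197. 206.] 660 [0.4875 0.2924] 170.5211639404297 79.71623229980469 -82.6121506690979
tray_blue 0.5 [201. 203.] 142 [0.4886 0.3256] 86.84750366210938 19.382186889648438 -84.13197755813599
tray_blue 0.42 [276. 196.] 156 [0.6167 0.2816] 178.01637268066406 68.51202392578125 -85.20474290847778
tray_green 0.76 [268. 254.] 1385 [0.4833 0.0883] 175.45709228515625 81.97476959228516 83.37915802001953
tray_black 0.66 [314. 223.] 1179 [0.6186 0.0834] 171.1643829345703 85.89457702636719 -80.0364122390747
pen_white 0.86 [305. 292.] 313 [ 0.4383 -0.0715] 133.0709228515625 13.704086303710938 -5.3343963623046875
```

View pics/c9.png

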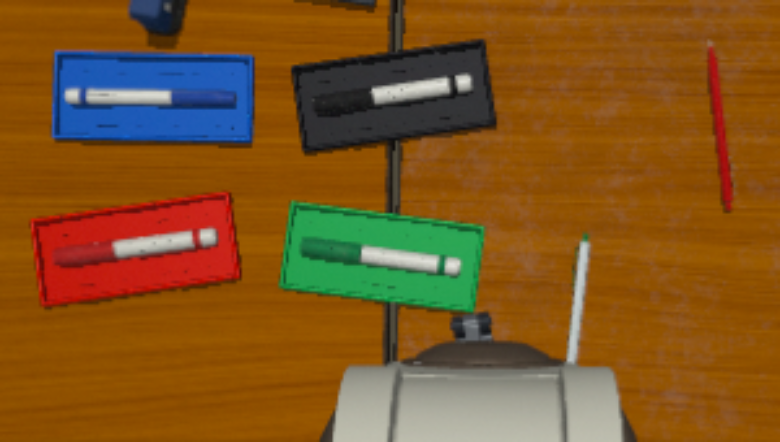

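View pics/scene9.png

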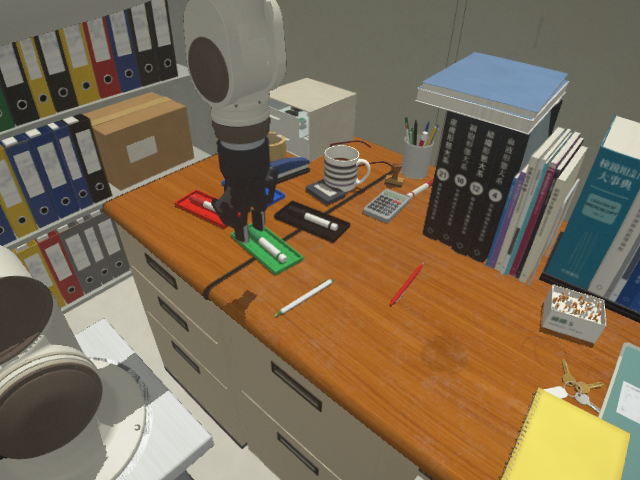

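The crop shows all four markers flat and centred in their own trays: blue (150,97), black (395,92), red (135,246) and green (380,255). Both pens are where they started, and the gripper is clear in the scene view.

```bash
python3 -c "
from workcell import bot
print(bot.job_done())"
```

```text
the job is handed in; nothing more can be done
None
```

I handed the job in at about 26 s of the 109 s allowed: the last pictures show all four markers lying centred in the trays of their own colour and both pens where they started, though the hand-in call gave no pass or fail verdict.

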